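# Hold the drive cover over its threaded bosses for screwing down

## Task

The bench tube mixer is being closed up after service: pull the locking pin straight up out of its drive and stand it in the low steel pot, then lift the drive cover by its handle out of the instrument tray. Hold the cover level and still about a centimetre above the opening, its three holes lined up with the three threaded bosses so that I can drop the screws through into the threads, and do not let it touch the mixer, whose fresh seal is sticky. The program finishes while still holding the cover there, not put down and not let go; leave everything else on the bench where it is.

Things in the scene. Friction and masses are not known exactly. Their poses are not given: they have to be found in the camera images.
- mixer: tube mixer, fixed: off-white housing 240 (x) x 190 (y) x 90 mm high, sloping grey console at its -x side, flat deck behind. Left or right of the bench's middle, tray on the other side. Origin: centre of the underside. In its frame the drive opening (96 x 60 mm) is centred at x 30, y 0 mm; a black seal 3 mm high rings it, top at z 93 mm; three brass bosses stand round it
- boss0 (a point): top centre of the boss at mixer frame (-32, +42, 93) mm: brass, 15 mm diameter, 3 mm high, level with the seal, with a 6 mm threaded hole. Axes as the mixer's
- boss1 (a point): top centre of the boss at mixer frame (-32, -42, 93) mm, like boss0
- boss2 (a point): top centre of the single boss at the far (+x) end, mixer frame (+92, 0, 93) mm, like boss0
- bore (a point): mouth of the upright locking bore (11.6 mm diameter, 72 mm deep) in a 26 mm square aluminium block inside the drive opening, at mixer frame (48, 0, 88) mm
- pin: locking pin, loose, about 80 g, 120 mm long: steel shank 10 mm diameter, 70 mm long; above it a round ribbed aluminium grip 20 mm diameter, 50 mm long. Origin: the shank's lower tip; z up along the pin. Starts standing in the bore, the grip's lower end resting on the block, the grip's top 138 mm above the bench
- pin_tip (a point): the lower tip of the pin's shank (same point as the pin's origin)
- pin_head (a point): middle part of the pin's grip, 100 mm above the tip on the axis (20 mm below its top)
- pot: low open round steel pot, empty, fixed to the bench: 60 mm outside diameter (62 at the rim), 70 mm high, wall 2 mm, floor 4 mm thick. Origin: centre of its underside
- tray: open steel instrument tray, fixed: 290 (x) x 250 (y) x 42 mm high (rolled rim up to 46 mm), wall and floor 4 mm. Origin: centre of its underside. Holds the cover and, along its -x side, three screws
- cover: drive cover, loose, 0.26 kg: aluminium plate 150 (x) x 110 (y) x 4 mm, three 14 mm holes, bow handle on top along its x axis. Origin: centre of the plate's underside, centre of mass above it. Starts flat on the tray's floor, x axis within 0.9 rad of the mixer's. Fits one way: hole0, 1, 2 over boss0, 1, 2; its origin is then over mixer frame (30, 0) mm, axes along the mixer's
- cover_grip (a point): centre of the handle's bar, 40 mm above the cover's origin. The bar is 92 mm long (cover x), 12 mm wide, 12 mm high, 30 mm clear above the plate, on two 12 mm square posts at x = +-40 mm (68 mm of bar free between them)
- hole0 (a point): centre of the hole at cover frame (-62, +42, 0) mm, at the plate's underside
- hole1 (a point): centre of the hole at cover frame (-62, -42, 0) mm, at the plate's underside
- hole2 (a point): centre of the hole at cover frame (+62, 0, 0) mm, the single one at its end, at the plate's underside
- screw0: bystander: knurled steel thumbscrew standing on its head in the tray (head 22 mm diameter, 28 mm high). Origin: centre of its underside
- screw1: bystander: thumbscrew like screw0
- screw2: bystander: thumbscrew like screw0
- pen_pot: bystander: grey plastic pot with pens, 72 mm diameter, 98 mm high, pens to about 150 mm; it and the steel pot stand in the lane between mixer and tray, either one nearer the robot. Origin: centre of its underside
- rack: bystander: white tube rack 100 x 210 mm with capped tubes up to 96 mm high, at the back. Origin: centre of its underside
- bottle: bystander: amber bottle, 62 mm diameter, 150 mm high, at the back. Origin: centre of its underside
- scanner: bystander: white hand scanner lying at the right side, about 62 x 205 x 36 mm. Origin: on its underside, near where grip and head meet

How it is judged:
On the way, in this order (a step that is already met when the one before it is completed fails the run):
1. the locking pin is pulled clear of its bore (z of pin_tip in the frame of bore above 0.005 m), for 0.1 s.
2. the pin stands in the low steel pot, released (horizontal distance between pin_tip and pot below 0.03 m and z of pin_tip in the frame of pot below 0.02 m and angle between pin's own z axis and vertical below 0.9 rad and contact force between pin and the fingers below 0.05 N and linear speed of pin below 0.02 m/s), for 0.2 s.
3. the cover is lifted out of the tray (z of cover in the frame of tray above 0.05 m and contact force between cover and the fingers above 0.5 N), for 0.2 s.
At the end, for the whole second after the job is handed in: The gripper holds the cover still and level (0.08 rad), touching nothing else, each hole within 4 mm sideways of its own boss (the slack of a 6 mm screw in a 14 mm hole) and 4 to 18 mm above it; the pin stands released in the steel pot, its tip at the bottom (all of step 2 and horizontal distance between hole0 and boss0 below 0.004 m and z of hole0 in the frame of boss0 between 0.004 and 0.018 m and horizontal distance between hole1 and boss1 below 0.004 m and z of hole1 in the frame of boss1 between 0.004 and 0.018 m and horizontal distance between hole2 and boss2 below 0.004 m and z of hole2 in the frame of boss2 between 0.004 and 0.018 m and angle between cover's own z axis and vertical below 0.08 rad and linear speed of cover below 0.01 m/s and angular speed of cover below 0.08 rad/s and contact force between cover and the fingers above 0.5 N and contact force between cover and mixer below 0.05 N and contact force between cover and pin below 0.05 N and contact force between cover and tray below 0.05 N); the arm keeps its last pose, push and grip.
It fails at once if the cover touches the mixer (contact force between cover and mixer above 0.5 N).
It fails at once if the pen pot is shifted by more than 3 cm or tipped over (distance of pen_pot from where it was at the start of the episode above 0.03 m or angle between pen_pot's own z axis and vertical above 0.6 rad).
It fails at once if the rack, bottle or scanner is shifted by more than 3 cm or tipped over (distance of any of rack, bottle, scanner from where it was at the start of the episode above 0.03 m or angle between any of rack, bottle, scanner's own z axis and vertical above 0.6 rad).
It fails at once if a screw in the tray is shifted by more than 3 cm or tipped over (distance of any of screw0, screw1, screw2 from where it was at the start of the episode above 0.03 m or angle between any of screw0, screw1, screw2's own z axis and vertical above 0.6 rad).
It also fails if it takes over 58 s, if anything falls off the work surface, if the arm or the gripper's body presses on something with over 40 N, if the wrist force passes 120 N, or if a joint passes its speed limit or range.

## Robot

A 7-joint arm with a two-finger parallel gripper is mounted at the origin on the work surface. World frame = base frame: x ahead of the robot, y to its left, z up, the work surface at z = 0. Lengths are in m, angles in rad, forces in N, time in s.
With the tool pointing down it reaches from about 0.35 to 0.9 m from the base axis. Payload 8.1 kg.
Tool frame: the origin (TCP) lies at the centre of the arm's flange, where the gripper is bolted on; the fingertips stand 178 mm ahead of it and the grasp point (between the pads) lies 159 mm ahead of it; z points along the fingers, y is the direction in which the jaws open and shut (so a half turn about z gives the same grasp; the last joint's range is limited). The gripper opens to 92 mm and grips with 3 to 60 N. Pads are 19 mm wide; open, the fingers measure 130 mm over their backs; the gripper's body (75 mm by 190 mm) begins 47 mm behind the grasp point.
Start: joints at [1.069, 0.434, 0.025, 1.573, -0.012, 1.134, -0.075], TCP at [0.243, -0.576, 0.405] pointing down, gripper open.
Joint ranges: [-2.62, 2.62], [-0.44, 2.09], [-1.27, 1.32], [0.08, 2.57], [-1.32, 4.46], [0.12, 2], [-2.74, 2.74]. Speed limits (rad/s): [2.22, 2.22, 3.01, 3.01, 3.14, 3.14, 3.14].

## Interface

Orientations are given as a rotation vector (axis times angle).
In Python, from cell import arm gives the robot as it stands. The module is installed in compiled form; this text tells all that it offers.
- The arm moves only by the tool move_arm, never from a script. Its argument "steps" is a list of rows, each a list of 4 numbers: the shift along the tool's x, y, z in mm, then the turn about the tool's z in rad. In form: [[x, y, z, twist], ...]. A call has 1 to 20 rows; each row is the pose to reach, as a shift and turn from the pose commanded when the call began, along the tool's axes at that moment; what a row does not reach only later rows make up. A row lasts 1/8 s, in which the tool goes at most 62.5 mm and 10.7 degrees, less where a joint would pass 70% of its speed; a pose out of reach is approached as far as the arm can. A call with a gripper value outside its range is refused whole. "grip" is the finger opening in mm, from 0 to 91.8, set as the call begins (left out, the last holds). The fingers move at their own pace and stop on an object; "grip_force" is the grip in N (left out, the last holds). Time passes only in rows, so rows that repeat a pose let the fingers close. It gives the time, the measured TCP pose, the force and the opening at its end, in the units of the state.
- arm.observe(): the state, without advancing time (a new reading comes with each control period).
- arm.get_image(name): name is "side" or "top"; returns the picture (420x560x3 uint8, red, green, blue); there is no depth.
- arm.camera_info(name): a dict with "mtx" (3x3 intrinsics, pixels), "dist_coeffs" ([k1, k2, p1, p2, k3] as OpenCV has them; the pictures are not rectified), "pose" (4x4, takes a point from camera to world coordinates). Camera axes: x right, y down, z forward; pixel columns grow to the right and rows downward; lengths in m; the calibration is good to about 2 mm. A picture is of the moment at which its call begins. camera_info takes no time and is no camera call.
- arm.sign_off(): hands the job in, once; it reports no verdict.
The state is a dict: "clock": time; "joints": joint angles; "dq": joint speeds; "joint_efforts": joint torques, N m; "position": TCP position; "ee_rot": TCP orientation; "force": force on the tool from outside, world axes, zero at the start; "ft_torque": the same for the moment, N m; "width": opening from 0.0 (shut) to 1.0 (fully open).
Only numpy, scipy, OpenCV 4.12 (cv2) and the standard library are available. Lean on these libraries where they do the work, as an engineer would, in place of code of your own. Each camera call takes 0.05 s, during which the arm holds its last target.

## Working session

There is one attempt and no reset: what is moved stays moved. The work goes in short steps, Python scripts to look and compute and a tool call to move; the robot and the scene stay as the last step left them, time stands still between calls to the robot, and variables do not carry over. Pictures are saved under pics/ and viewed, and the job is handed in when it is done.

Besides the shell and the picture viewer there is one more tool, called by a JSON object that holds its "fn" and its "kwargs", one argument or row to a line. move_arm: Moves the arm, as the interface text tells. Its arguments: {"type":"object","properties":{"steps":{"type":"array"},"grip":{"type":"number"},"grip_force":{"type":"number"}},"required":["steps"]}

```bash
mkdir -p pics
python3 - <<'E'
from cell import arm
import cv2,numpy as np
print(arm.observe())
for n in("side","top"):
    im=arm.get_image(n); cv2.imwrite(f"pics/{n}0.png",im[:,:,::-1])
    c=arm.camera_info(n); print(n,np.round(c["mtx"],1),c["dist_coeffs"],np.round(c["pose"],4))
E
```

```text
{'clock': 0.0, 'joints': array([ 1.06942682,  0.43524001,  0.02495353,  1.57406514, -0.01157649,
        1.13401068, -0.07515203]), 'dq': array([ 7.57334094e-05, -4.00373453e-04,  1.51550237e-03, -3.26659031e-04,
        1.34464730e-03,  4.16624837e-04,  9.25389605e-04]), 'joint_efforts': array([-6.38144957e-04, -6.67847300e+01,  9.84682515e-01, -3.14461541e+01,
       -6.05509174e-02,  4.26724227e-02,  1.49409348e-04]), 'position': array([ 0.24256892, -0.57576806,  0.40394631]), 'ee_rot': array([-3.07790365e+00, -6.21800305e-01,  7.29597890e-04]), 'force': array([-0.04427219, -0.21793776,  0.36483508]), 'ft_torque': array([ 0.0034055 ,  0.02409033, -0.03645633]), 'width': 1.0006364225815225}
side [[398.8   0.  274.5]
 [  0.  398.8 212.3]
 [  0.    0.    1. ]] [-0.00994288  0.          0.          0.          0.        ] [[-0.9996 -0.024   0.0165  0.5726]
 [-0.027   0.5549 -0.8315  0.6936]
 [ 0.0108 -0.8316 -0.5553  0.6278]
 [ 0.      0.      0.      1.    ]]
top [[442.9   0.  285.3]
 [  0.  442.9 210.2]
 [  0.    0.    1. ]] [-0.09448496  0.          0.          0.          0.        ] [[ 0.0114 -0.9892  0.1464  0.4294]
 [-0.9997 -0.0083  0.0223 -0.0997]
 [-0.0208 -0.1466 -0.989   1.2163]
 [ 0.      0.      0.      1.    ]]
```

View pics/top0.png

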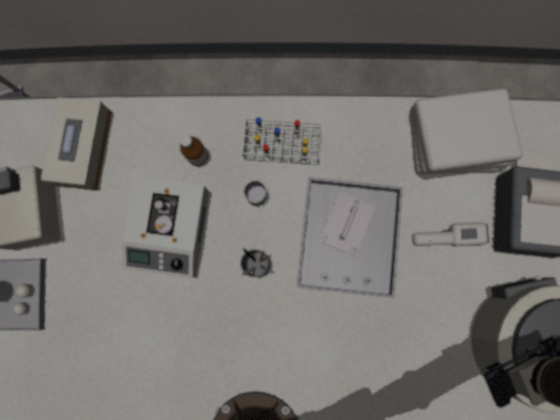

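View pics/side0.png

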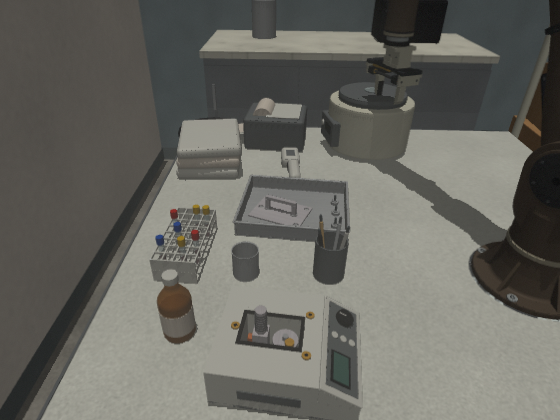

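The top view shows the mixer at about (165,228) and the steel pot at (256,193). The pen pot is at (256,263) and the tray at (350,237), with the cover at (348,221). I'll zoom in on each of these.

Run:
```python
import cv2,numpy as np
t=cv2.imread("pics/top0.png"); s=cv2.imread("pics/side0.png")
def crop(im,x0,y0,x1,y1,k,f,g=1.6): cv2.imwrite(f,cv2.resize(np.clip(im[y0:y1,x0:x1]*g,0,255).astype(np.uint8),None,fx=k,fy=k,interpolation=cv2.INTER_CUBIC))
crop(t,115,170,215,285,5,"pics/t_mix.png");crop(t,295,170,405,300,4.5,"pics/t_tray.png");crop(s,200,280,370,420,4,"pics/s_mix.png");crop(t,230,170,290,285,5,"pics/t_pots.png")
hsv=cv2.cvtColor(t,cv2.COLOR_BGR2HSV)
for nm,im,(x0,y0,x1,y1) in(("top",t,(120,180,210,280)),("side",s,(205,285,365,400))):
    h=cv2.cvtColor(im,cv2.COLOR_BGR2HSV)
    m=cv2.inRange(h,(8,110,60),(25,255,255)); 
    n,l,st,c=cv2.connectedComponentsWithStats(m[y0:y1,x0:x1])
    for i in range(1,n): print(nm,c[i]+[x0,y0],st[i,4])
```

```text
top [166.14285714 191.57142857] 14
top [158.28571429 226.5       ] 14
top [142.875 235.125] 8
top [174.  239.5] 6
side [309.61111111 314.55555556] 36
side [234.88636364 324.97727273] 44
side [249.52173913 335.86956522] 23
side [289.         341.80645161] 62
side [305.86538462 355.30769231] 52
```

View pics/t_mix.png

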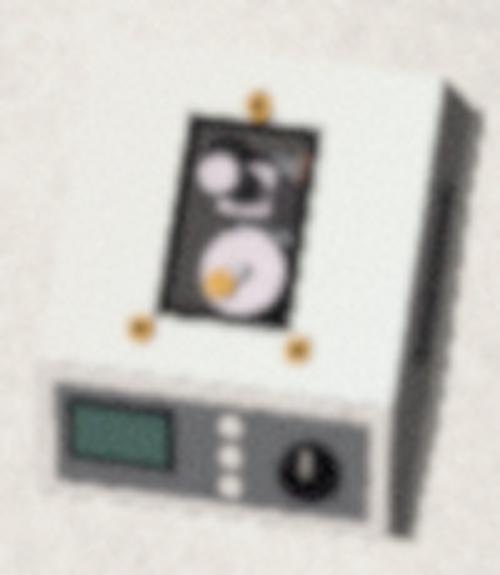

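View pics/t_tray.png

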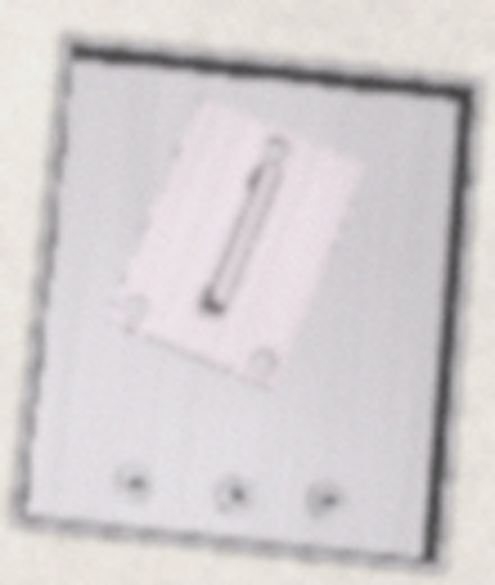

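View pics/s_mix.png

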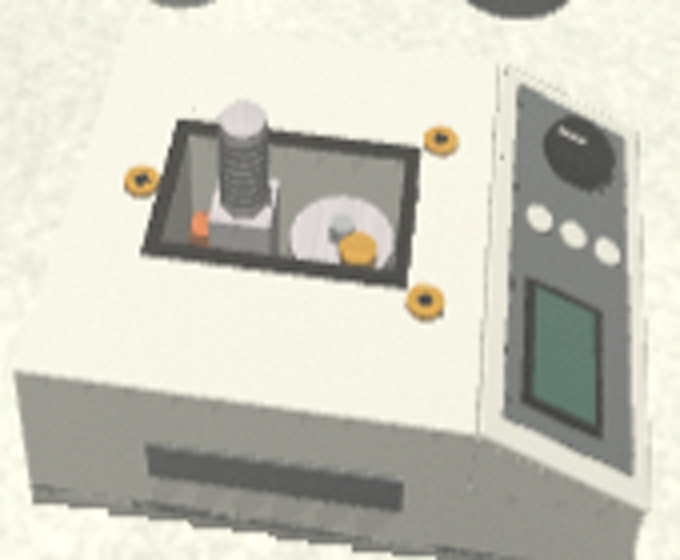

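View pics/t_pots.png

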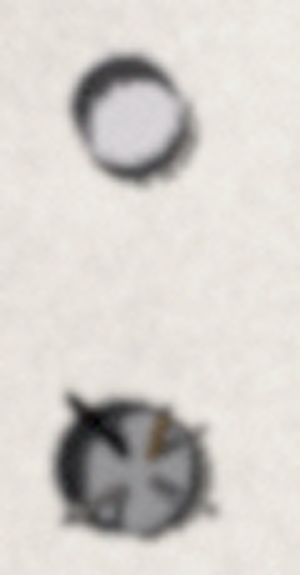

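```bash
cat > h.py <<'E'
import cv2,numpy as np
from cell import arm
C={n:arm.camera_info(n) for n in("side","top")}
def ray(n,uv):
    c=C[n]; p=cv2.undistortPoints(np.array(uv,float).reshape(-1,1,2),np.array(c["mtx"]),np.array(c["dist_coeffs"])).reshape(-1,2)
    P=np.array(c["pose"]); d=np.c_[p,np.ones(len(p))]@P[:3,:3].T
    return P[:3,3],d
def onz(n,uv,z):
    o,d=ray(n,uv); return o+d*((z-o[2])/d[:,2])[:,None]
def proj(n,X):
    c=C[n];P=np.linalg.inv(np.array(c["pose"]));r,_=cv2.Rodrigues(P[:3,:3])
    return cv2.projectPoints(np.array(X,float).reshape(-1,3),r,P[:3,3],np.array(c["mtx"]),np.array(c["dist_coeffs"]))[0].reshape(-1,2)
def fit2(L,W):
    L=np.array(L)[:,:2];W=np.array(W)[:,:2];l=L.mean(0);w=W.mean(0);a=L-l;b=W-w
    th=np.arctan2((a[:,0]*b[:,1]-a[:,1]*b[:,0]).sum(),(a*b).sum())
    R=np.array([[np.cos(th),-np.sin(th)],[np.sin(th),np.cos(th)]]);t=w-R@l
    return th,t,np.linalg.norm(L@R.T+t-W,axis=1)*1000
def brass(im,box,sat=60):
    x0,y0,x1,y1=box; h=cv2.cvtColor(im,cv2.COLOR_RGB2HSV)
    m=cv2.inRange(h,(8,sat,40),(28,255,255))[y0:y1,x0:x1]
    m=cv2.morphologyEx(m,cv2.MORPH_CLOSE,np.ones((3,3)))
    out=[]
    for c in cv2.findContours(m,cv2.RETR_EXTERNAL,cv2.CHAIN_APPROX_NONE)[0]:
        k=np.zeros_like(m);cv2.drawContours(k,[c],-1,255,-1);y,x=np.nonzero(k);out.append((x.mean()+x0,y.mean()+y0,len(x)))
    return np.array(out)
B=np.array([[-.032,.042],[-.032,-.042],[.092,0]])
E
python3 - <<'E'
from h import *
t=cv2.imread("pics/top0.png")[:,:,::-1].copy(); s=cv2.imread("pics/side0.png")[:,:,::-1].copy()
W={}
for n,im,box,g in(("top",t,(120,180,210,250),[(143,235),(174.5,239.5),(166.5,191)]),("side",s,(205,285,330,400),[(306,355),(309.6,314.6),(235,325)])):
    b=brass(im,box);print(n,np.round(b,1))
    q=[b[np.argmin(np.hypot(*(b[:,:2]-x).T))][:2] for x in g]
    W[n]=onz(n,q,.093);print(np.round(W[n],4),fit2(B,W[n]))
m=fit2(np.r_[B,B],np.r_[W["top"],W["side"]]);print("mix",m)
th,tt,_=m;R=np.array([[np.cos(th),-np.sin(th)],[np.sin(th),np.cos(th)]])
print("bore",R@[.048,0]+tt,"pin top seen",onz("top",[(157.6,204.4)],.138),onz("side",[(200+243/4,280+119/4)],.138))
k=lambda x,y:(295+x/4.5-.4,170+y/4.5-.4)
H=[k(133,310),k(265,360),k(277,147)];w=onz("top",H,.008);print("holes",w,fit2([[-.062,.042],[-.062,-.042],[.062,0]],w))
w=onz("top",[k(207,100),k(360,160),k(275,388),k(120,280)],.008);print("plate",w,fit2([[.075,.055],[.075,-.055],[-.075,-.055],[-.075,.055]],w))
w=onz("top",[k(273,165),k(220,306)],.05);print("bar",w.mean(0),np.linalg.norm(w[0]-w[1]),np.arctan2(*(w[0]-w[1])[1::-1]))
c=lambda x,y:(230+x/5-.4,170+y/5-.4)
print("pot",onz("top",[c(130,118)],.07),"pen",onz("top",[c(133,467)],.098))
cv2.imwrite("pics/s_tray.png",cv2.resize(np.clip(s[170:290,220:360,::-1]*1.5,0,255).astype(np.uint8),None,fx=5,fy=5,interpolation=cv2.INTER_CUBIC))
E
```

```text
top [[173.9 239.3  22. ]
 [142.8 235.   21. ]
 [158.  226.5  34. ]
 [176.  201.    1. ]
 [166.1 191.5  29. ]]
[[0.5277 0.2936 0.093 ]
 [0.5177 0.2111 0.093 ]
 [0.6426 0.2378 0.093 ]] (np.float64(-0.12044354735211758), array([0.55337316, 0.24863256]), array([1.17717086, 1.1849559 , 2.14765511]))
side [[305.9 355.   69. ]
 [289.  342.1  73. ]
 [249.4 336.9  37. ]
 [235.  324.6  58. ]
 [309.8 314.6  52. ]]
[[0.528  0.2953 0.093 ]
 [0.5181 0.212  0.093 ]
 [0.6461 0.2389 0.093 ]] (np.float64(-0.11949508074139319), array([0.55480176, 0.24985021]), array([0.04346381, 0.08695863, 0.04367554]))
mix (np.float64(-0.11996409866103297), array([0.55408746, 0.24924134]), array([1.25074453, 0.45898623, 2.87948105, 0.8708038 , 1.0281996 ,
       0.92734273]))
bore [0.60174248 0.24349686] pin top seen [[0.60105043 0.24429193 0.138     ]] [[0.60162707 0.24515595 0.138     ]]
holes [[ 0.53110639 -0.17949454  0.008     ]
 [ 0.50144739 -0.25936263  0.008     ]
 [ 0.63210319 -0.26805994  0.008     ]] (np.float64(-0.38676448797749285), array([ 0.57402577, -0.24343437]), array([2.13112689, 0.80097545, 1.4029426 ]))
plate [[ 0.66109922 -0.22525581  0.008     ]
 [ 0.62445312 -0.31902577  0.008     ]
 [ 0.48459472 -0.26526986  0.008     ]
 [ 0.54931958 -0.17160033  0.008     ]] (np.float64(-0.43699230154200847), array([ 0.57986666, -0.24528794]), array([10.18333324,  7.8354733 ,  4.46351497, 16.17966124]))
bar [ 0.57229085 -0.24370015  0.05      ] 0.08978528719389407 -0.3644367078149067
pot [[0.64378763 0.0049807  0.07      ]] pen [[ 0.46005404 -0.00280204  0.098     ]]
```

View pics/s_tray.png

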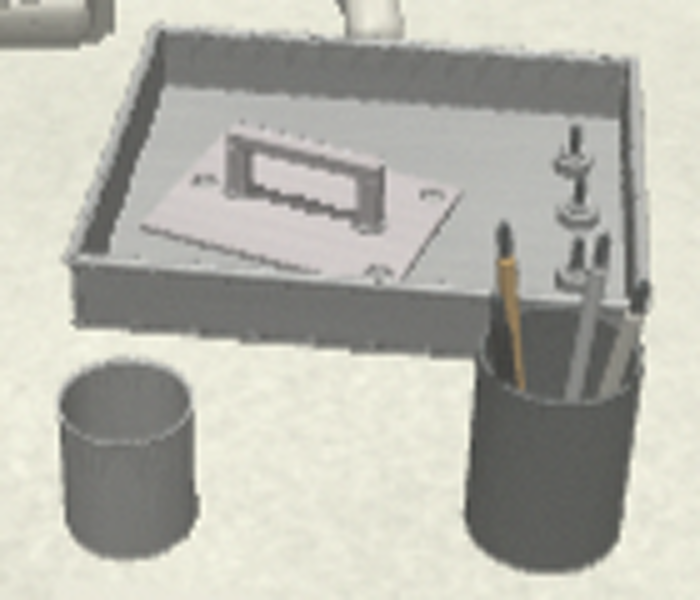

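Run:
```python
from h import *
k=lambda x,y:(220+x/5-.4,170+y/5-.4)
w=onz("side",[k(380,272),k(432,195),k(204,181)],.008);print("holes",w,fit2([[-.062,.042],[-.062,-.042],[.062,0]],w))
w=onz("side",[k(235,128),k(382,161)],.05);print("bar",w.mean(0),np.linalg.norm(w[0]-w[1]),np.arctan2(*(w[0]-w[1])[1::-1]))
e=onz("side",[k(60,408),k(194,408),k(127,358),k(127,443)],.07);print("pot rim",e,e[:2].mean(0),e[2:].mean(0))
for n,u in(("top",None),("side",None)): print(n,proj(n,[[.6438,.005,.07],[.6438,.036,.07],[.6438,-.026,.07],[.6748,.005,.07],[.6128,.005,.07]]))
o=arm.observe();R=cv2.Rodrigues(o["ee_rot"])[0];print(R,o["position"])
```

```text
holes [[ 0.53277387 -0.18038675  0.008     ]
 [ 0.50191232 -0.25725725  0.008     ]
 [ 0.63217891 -0.26625333  0.008     ]] (np.float64(-0.38918447269577344), array([ 0.57474289, -0.24247408]), array([0.61765061, 0.72380831, 0.26446518]))
bar [ 0.57328183 -0.24094955  0.05      ] 0.08702555398163744 -0.3631684545281323
pot rim [[ 0.67896753  0.01606556  0.07      ]
 [ 0.62023929  0.0136896   0.07      ]
 [ 0.6527669  -0.02068447  0.07      ]
 [ 0.6475343   0.03841829  0.07      ]] [0.64960341 0.01487758 0.07      ] [0.6501506  0.00886691 0.07      ]
top [[255.59280395 193.19533755]
 [243.88224881 193.11510065]
 [267.32909235 193.27799063]
 [255.84912723 181.68566224]
 [255.33823613 204.80130048]]
side [[248.01538517 248.43281859]
 [246.83229672 257.51394671]
 [249.13175234 239.86543452]
 [234.05554215 248.07457429]
 [261.99329528 248.79062661]]
[[ 9.21551756e-01  3.88254932e-01 -6.83834705e-04]
 [ 3.88255511e-01 -9.21550885e-01  1.27422606e-03]
 [-1.35463926e-04 -1.43976785e-03 -9.99998954e-01]] [ 0.24257489 -0.57577111  0.40403035]
```

```bash
cat >> h.py <<'E'
def to(x,y,z,yaw):
    o=arm.observe();R=cv2.Rodrigues(o["ee_rot"])[0];d=R.T@(np.array([x,y,z])-o["position"])*1000
    a=np.arctan2(R[1,0],R[0,0]); print("clock",o["clock"],"pos",np.round(o["position"],4),"yaw",round(a,4),"w",o["width"],"f",np.round(o["force"],2),"tilt",np.round(R[2],4)); print("shift",np.round(d,1),"twist",round((a-yaw+np.pi)%(2*np.pi)-np.pi,4))
E
python3 -c "
from h import *
to(.602,.244,.40,-.12)"
```

```text
clock 0.1 pos [ 0.2426 -0.5758  0.404 ] yaw 0.3987 w 1.00016624635865 f [ 0.04  0.7  -0.47] tilt [-1.0e-04 -1.4e-03 -1.0e+00]
shift [ 649.5 -615.9    4.8] twist 0.5187
```

{"fn": "move_arm", "kwargs": {
  "steps": [
    [649.5,-615.9,5,0.519],
    [649.5,-615.9,5,0.519],
    [649.5,-615.9,5,0.519],
    [649.5,-615.9,5,0.519],
    [649.5,-615.9,5,0.519],
    [649.5,-615.9,5,0.519],
    [649.5,-615.9,5,0.519],
    [649.5,-615.9,5,0.519],
    [649.5,-615.9,5,0.519],
    [649.5,-615.9,5,0.519],
    [649.5,-615.9,5,0.519],
    [649.5,-615.9,5,0.519],
    [649.5,-615.9,5,0.519],
    [649.5,-615.9,5,0.519],
    [649.5,-615.9,5,0.519],
    [649.5,-615.9,5,0.519],
    [649.5,-615.9,5,0.519],
    [649.5,-615.9,5,0.519],
    [649.5,-615.9,5,0.519],
    [649.5,-615.9,5,0.519]
  ],
  "grip": 60,
  "grip_force": 20
}}

```text
clock: 2.6
position: [0.6021, 0.2432, 0.3999]
ee_rot: [3.136, -0.19, 0.0]
force: [-0.3, 0.4, 0.1]
width: 0.652
```

```bash
python3 -c "
from h import *
to(.602,.244,.277,-.12)
for n in('side','top'): cv2.imwrite(f'pics/{n}1.png',arm.get_image(n)[:,:,::-1])
print(arm.observe()['joints'])"
```

```text
clock 2.6 pos [0.6021 0.2432 0.3999] yaw -0.121 w 0.6521999915313598 f [-0.31  0.35  0.07] tilt [ 3.e-04  0.e+00 -1.e+00]
shift [ -0.2  -0.8 122.9] twist -0.001
[-0.28628514  0.49800968 -0.27621682  1.49501535  0.14220662  1.16811702
 -2.27782026]
```

View pics/side1.png

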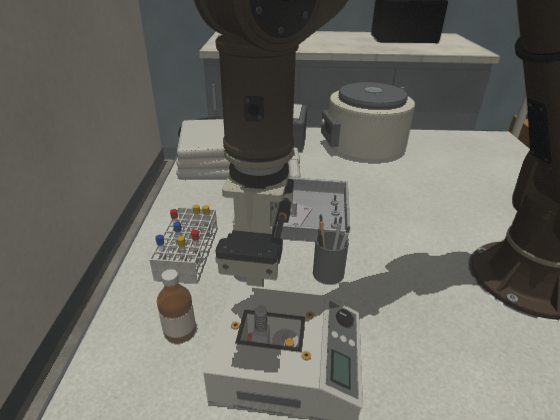

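The fingers are above the pin, whose top is at about (260,312) in the side view, with clear room around it. Next I descend.

{"fn": "move_arm", "kwargs": {
  "steps": [
    [0,-0.8,40,0],
    [0,-0.8,80,0],
    [0,-0.8,105,0],
    [0,-0.8,118,0],
    [0,-0.8,123,0],
    [0,-0.8,123,0],
    [0,-0.8,123,0]
  ]
}}

```text
clock: 3.58
position: [0.6026, 0.2448, 0.2778]
ee_rot: [-3.135, 0.189, -0.002]
force: [0.8, -0.1, 0.4]
width: 0.652
```

{"fn": "move_arm", "kwargs": {
  "steps": [
    [0,0,0,0],
    [0,0,0,0],
    [0,0,0,0],
    [0,0,0,0],
    [0,0,0,0],
    [0,0,0,0],
    [0,0,0,0],
    [0,0,0,0]
  ],
  "grip": 10,
  "grip_force": 20
}}

```text
clock: 4.58
position: [0.6022, 0.2443, 0.2767]
ee_rot: [3.135, -0.189, -0.0]
force: [0.1, -2.3, 1.3]
width: 0.211
```

```bash
python3 -c "
from h import *
to(.602,.244,.277,-.12)
im=arm.get_image('side')[200:380,180:340,::-1]; cv2.imwrite('pics/side2.png',cv2.resize(im,None,fx=3.3,fy=3.3))"
```

```text
clock 4.575 pos [0.6022 0.2443 0.2767] yaw -0.1205 w 0.21069574874301586 f [ 0.12 -2.3   1.26] tilt [-1.e-04  6.e-04 -1.e+00]
shift [-0.2  0.3 -0.3] twist -0.0005
```

View pics/side2.png

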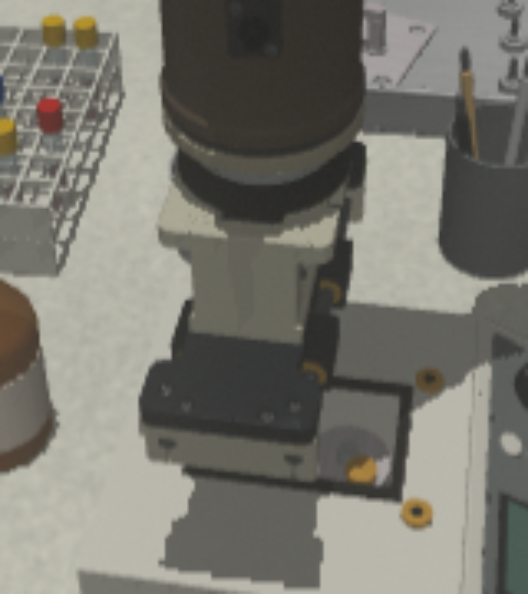

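The opening is 19.4 mm, so the fingers are holding the 20 mm grip. I'll lift straight up by 110 mm.

{"fn": "move_arm", "kwargs": {
  "steps": [
    [0,0,-8,0],
    [0,0,-20,0],
    [0,0,-35,0],
    [0,0,-50,0],
    [0,0,-65,0],
    [0,0,-80,0],
    [0,0,-95,0],
    [0,0,-110,0],
    [0,0,-110,0],
    [0,0,-110,0]
  ]
}}

```text
clock: 5.88
position: [0.6021, 0.2445, 0.3863]
ee_rot: [3.136, -0.189, -0.001]
force: [-0.2, 0.2, -0.7]
width: 0.217
```

```bash
python3 -c "
from h import *
to(.648,.007,.387,-.12)
im=arm.get_image('side')[200:380,180:340,::-1]; cv2.imwrite('pics/side3.png',cv2.resize(im,None,fx=3.3,fy=3.3))"
```

```text
clock 5.875 pos [0.6021 0.2445 0.3863] yaw -0.1203 w 0.21744549853215012 f [-0.23  0.25 -0.69] tilt [-5.e-04  4.e-04 -1.e+00]
shift [ 74.1 230.3  -0.7] twist -0.0003
```

View pics/side3.png

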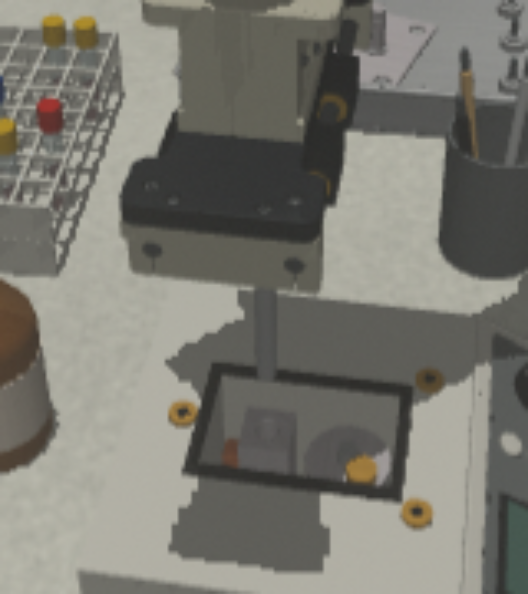

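The pin is out and hangs upright, with its tip at about z = 0.128. Next I move over the pot.

{"fn": "move_arm", "kwargs": {
  "steps": [
    [74,230,0,0],
    [74,230,0,0],
    [74,230,0,0],
    [74,230,0,0],
    [74,230,0,0],
    [74,230,0,0],
    [74,230,0,0],
    [74,230,0,0],
    [74,230,0,0]
  ]
}}

```text
clock: 7.05
position: [0.648, 0.0082, 0.3868]
ee_rot: [-3.136, 0.187, -0.0]
force: [0.5, -0.7, -1.5]
width: 0.215
```

```bash
python3 -c "
from h import *
to(.648,.007,.387,-.12)
print(proj('side',[[.648,.007,.128],[.648,.007,.07]]))
im=arm.get_image('side')[150:310,160:340,::-1]; cv2.imwrite('pics/side4.png',cv2.resize(im,None,fx=3.5,fy=3.5))
im=arm.get_image('top')[:,:,::-1]; cv2.imwrite('pics/top4.png',im)"
```

```text
clock 7.05 pos [0.648  0.0082 0.3868] yaw -0.119 w 0.21472914048792924 f [ 0.48 -0.66 -1.5 ] tilt [ 0.e+00 -1.e-04 -1.e+00]
shift [ 0.1  1.2 -0.2] twist 0.001
[[245.25937035 227.71072876]
 [246.0451625  248.9540645 ]]
```

View pics/side4.png

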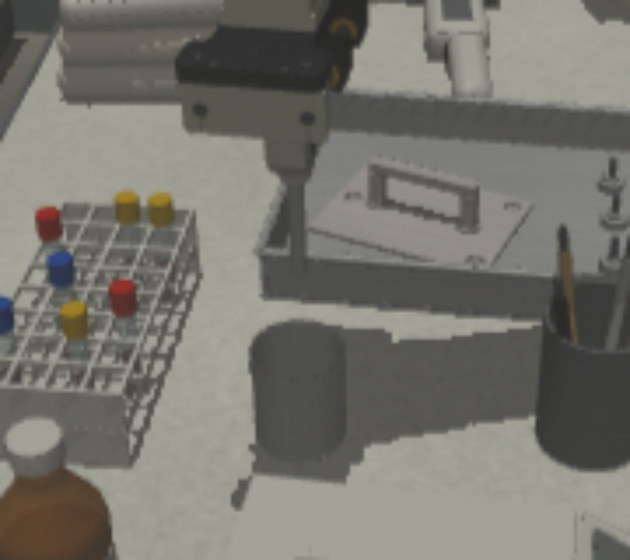

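The tip at about (245,228) and the pot rim centre at about (245.5,248.6) both match the projections. I'll lower the pin by 121 mm so the tip sits just above the pot floor.

{"fn": "move_arm", "kwargs": {
  "steps": [
    [0,0,25,0],
    [0,0,55,0],
    [0,0,85,0],
    [0,0,105,0],
    [0,0,115,0],
    [0,0,121,0],
    [0,0,121,0],
    [0,0,121,0]
  ]
}}

```text
clock: 8.15
position: [0.6484, 0.0074, 0.2666]
ee_rot: [-3.136, 0.189, -0.002]
force: [0.9, 0.7, -0.5]
width: 0.211
```

{"fn": "move_arm", "kwargs": {
  "steps": [
    [0,0,0,0],
    [0,0,0,0],
    [0,0,0,0],
    [0,0,0,0],
    [0,0,0,0],
    [0,0,0,0]
  ],
  "grip": 60
}}

```text
clock: 8.9
position: [0.6481, 0.0074, 0.2657]
ee_rot: [3.136, -0.189, -0.0]
force: [-1.4, -0.1, 0.2]
width: 0.657
```

```bash
python3 -c "
from h import *
to(.648,.007,.387,-.12)
im=arm.get_image('side')[150:310,160:340,::-1]; cv2.imwrite('pics/side5.png',cv2.resize(im,None,fx=3.5,fy=3.5))"
```

```text
clock 8.9 pos [0.6481 0.0074 0.2657] yaw -0.1203 w 0.6565702585260557 f [-1.36 -0.11  0.16] tilt [-0.  0. -1.]
shift [-1.000e-01  4.000e-01 -1.213e+02] twist -0.0003
```

View pics/side5.png

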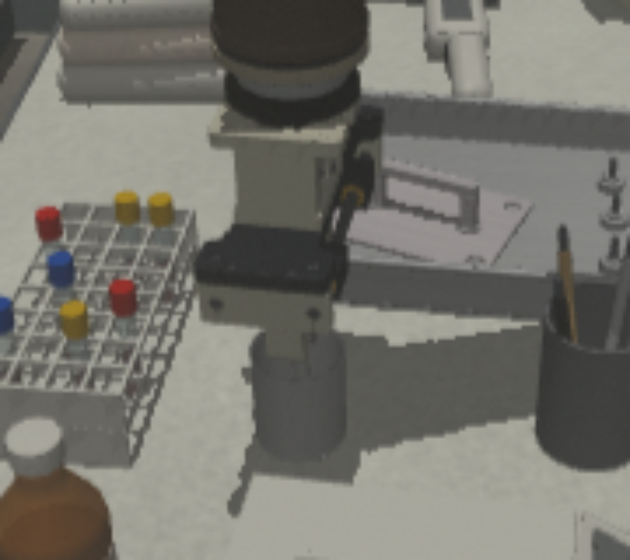

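{"fn": "move_arm", "kwargs": {
  "steps": [
    [0,0,0,0],
    [0,0,-10,0],
    [0,0,-30,0],
    [0,0,-60,0],
    [0,0,-100,0],
    [0,0,-130,0],
    [0,0,-130,0],
    [0,0,-130,0],
    [0,0,-130,0]
  ]
}}

```text
clock: 10.07
position: [0.6478, 0.0073, 0.3946]
ee_rot: [3.136, -0.189, -0.003]
force: [-0.3, 0.1, -1.3]
width: 0.655
```

```bash
python3 -c "
from h import *
to(.5735,-.242,.38,-.387)
im=arm.get_image('side')[150:310,160:340,::-1]; cv2.imwrite('pics/side6.png',cv2.resize(im,None,fx=3.5,fy=3.5))"
```

```text
clock 10.075 pos [0.6478 0.0073 0.3946] yaw -0.1203 w 0.6554403595769744 f [-0.27  0.15 -1.29] tilt [-1.9e-03  4.0e-04 -1.0e+00]
shift [-43.8 256.4  14.8] twist 0.2667
```

View pics/side6.png

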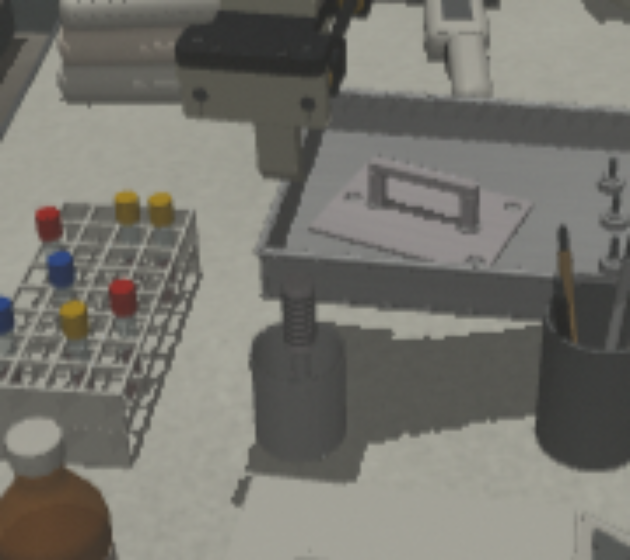

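The pin stands upright and free in the pot. Next I move over the cover handle.

{"fn": "move_arm", "kwargs": {
  "steps": [
    [-44,256.5,15,0.267],
    [-44,256.5,15,0.267],
    [-44,256.5,15,0.267],
    [-44,256.5,15,0.267],
    [-44,256.5,15,0.267],
    [-44,256.5,15,0.267],
    [-44,256.5,15,0.267],
    [-44,256.5,15,0.267],
    [-44,256.5,15,0.267]
  ]
}}

```text
clock: 11.25
position: [0.574, -0.2409, 0.3808]
ee_rot: [-3.083, 0.602, -0.0]
force: [-1.0, -0.1, 0.8]
width: 0.654
```

```bash
python3 -c "
from h import *
to(.5735,-.242,.203,-.387)
im=arm.get_image('side')[130:290,200:380,::-1]; cv2.imwrite('pics/side7.png',cv2.resize(im,None,fx=3.5,fy=3.5))"
```

```text
clock 11.25 pos [ 0.574  -0.2409  0.3808] yaw -0.3855 w 0.6541890916604105 f [-1.01 -0.08  0.81] tilt [ 1.e-04 -2.e-04 -1.e+00]
shift [-1.000e-01  1.200e+00  1.778e+02] twist 0.0015
```

View pics/side7.png

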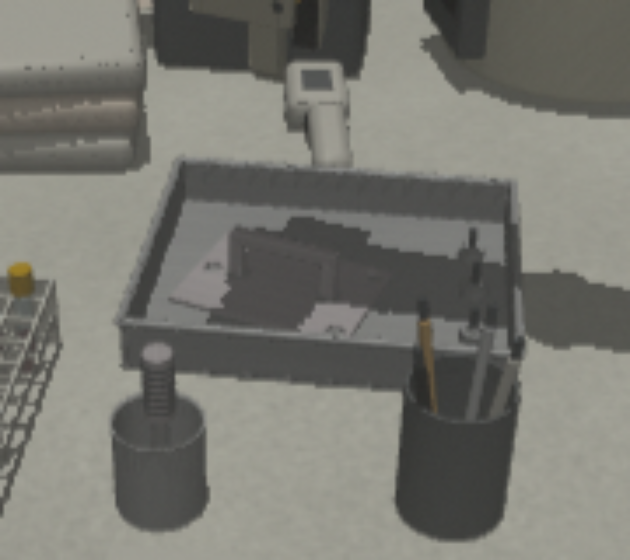

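{"fn": "move_arm", "kwargs": {
  "steps": [
    [0,0,40,0],
    [0,0,85,0],
    [0,0,125,0],
    [0,0,150,0],
    [0,0,165,0],
    [0,0,174,0],
    [0,0,178,0],
    [0,0,178,0],
    [0,0,178,0]
  ]
}}

```text
clock: 12.42
position: [0.5739, -0.2421, 0.2035]
ee_rot: [3.083, -0.605, 0.002]
force: [0.3, -1.1, 0.5]
width: 0.655
```

```bash
python3 -c "
from h import *
to(.5735,-.242,.203,-.387)
im=arm.get_image('side')[130:290,200:380,::-1]; cv2.imwrite('pics/side8.png',cv2.resize(im,None,fx=3.5,fy=3.5))"
```

```text
clock 12.425 pos [ 0.5739 -0.2421  0.2035] yaw -0.3873 w 0.6551413220774833 f [ 0.33 -1.1   0.48] tilt [ 0.0013 -0.     -1.    ]
shift [-0.4  0.   0.5] twist -0.0003
```

View pics/side8.png

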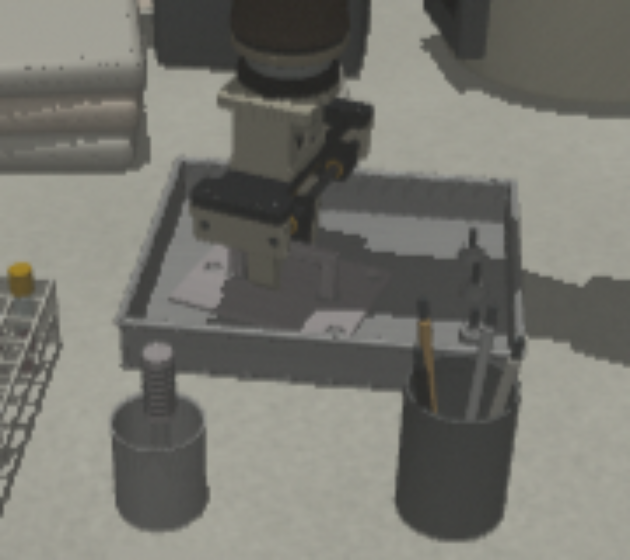

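{"fn": "move_arm", "kwargs": {
  "steps": [
    [0,0,0,0],
    [0,0,0,0],
    [0,0,0,0],
    [0,0,0,0],
    [0,0,0,0],
    [0,0,0,0],
    [0,0,0,0],
    [0,0,0,0]
  ],
  "grip": 2,
  "grip_force": 45
}}

```text
clock: 13.48
position: [0.5735, -0.2422, 0.2027]
ee_rot: [3.083, -0.605, -0.0]
force: [-0.6, -0.8, -0.9]
width: 0.125
```

{"fn": "move_arm", "kwargs": {
  "steps": [
    [0,0,-5,0],
    [0,0,-15,0],
    [0,0,-30,0],
    [0,0,-50,0],
    [0,0,-75,0],
    [0,0,-100,0],
    [0,0,-130,0],
    [0,0,-160,0],
    [0,0,-180,0],
    [0,0,-180,0],
    [0,0,-180,0],
    [0,0,-180,0]
  ]
}}

```text
clock: 14.98
position: [0.5733, -0.2419, 0.3816]
ee_rot: [-3.083, 0.604, 0.003]
force: [-0.0, 0.5, -3.9]
width: 0.123
```

```bash
python3 -c "
from h import *
to(.58,.247,.383,-.12)
for n in('side','top'): cv2.imwrite(f'pics/{n}9.png',arm.get_image(n)[:,:,::-1])"
```

```text
clock 14.975 pos [ 0.5733 -0.2419  0.3816] yaw -0.3872 w 0.12296943185261128 f [-0.01  0.52 -3.86] tilt [-2.e-03  2.e-04 -1.e+00]
shift [-178.4 -455.2   -1.1] twist -0.2672
```

View pics/side9.png

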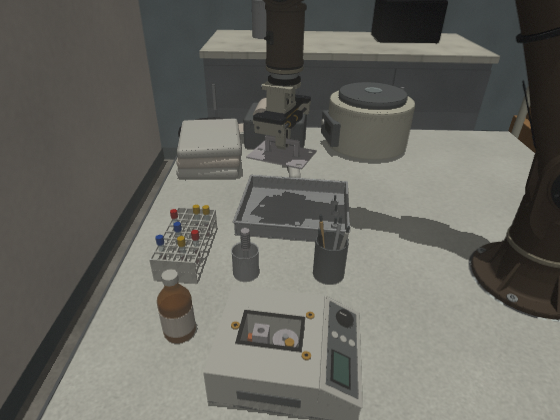

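The cover is held level (in the side view, plate at about (282,155)), with its underside near z = 0.18. I'll carry it to above the mixer at this height at a moderate speed.

```bash
python3 -c "
from h import *
to(.584,.246,.381,-.1195)"
```

```text
clock 15.075 pos [ 0.5734 -0.242   0.3818] yaw -0.3873 w 0.1269224510182796 f [-0.16  0.82 -2.98] tilt [-1.6e-03  1.0e-04 -1.0e+00]
shift [-174.5 -455.8    1.1] twist -0.2678
```

{"fn": "move_arm", "kwargs": {
  "steps": [
    [-5,-14,0,-0.008],
    [-17,-45,0,-0.027],
    [-31,-81,0,-0.048],
    [-45,-118,0,-0.07],
    [-59,-155,0,-0.091],
    [-73,-191,0,-0.112],
    [-87,-228,0,-0.134],
    [-101,-264,0,-0.155],
    [-115,-301,0,-0.177],
    [-129,-337,0,-0.198],
    [-143,-374,0,-0.22],
    [-157,-410,0,-0.241],
    [-168,-438,0,-0.257],
    [-173,-451,0,-0.265],
    [-174.5,-456,0,-0.268],
    [-174.5,-456,0,-0.268],
    [-174.5,-456,0,-0.268],
    [-174.5,-456,0,-0.268]
  ]
}}

```text
clock: 17.32
position: [0.5845, 0.2451, 0.3828]
ee_rot: [3.135, -0.19, 0.0]
force: [0.1, 0.1, -3.1]
width: 0.126
```

```bash
python3 -c "
from h import *
to(.584,.246,.308,-.1195)
for n,b in(('side',(180,170,380,340)),('top',(100,150,240,290))):
  im=arm.get_image(n)[:,:,::-1];cv2.imwrite(f'pics/{n}10.png',im); x0,y0,x1,y1=b
  cv2.imwrite(f'pics/{n}10c.png',cv2.resize(np.clip(im[y0:y1,x0:x1]*1.3,0,255).astype(np.uint8),None,fx=3.5 if n=='side' else 4,fy=3.5 if n=='side' else 4,interpolation=cv2.INTER_CUBIC))"
```

```text
clock 17.325 pos [0.5845 0.2451 0.3828] yaw -0.1208 w 0.12622690900067893 f [ 0.12  0.14 -3.14] tilt [ 2.e-04  5.e-04 -1.e+00]
shift [-0.7 -0.9 74.8] twist -0.0013
```

View pics/side10c.png

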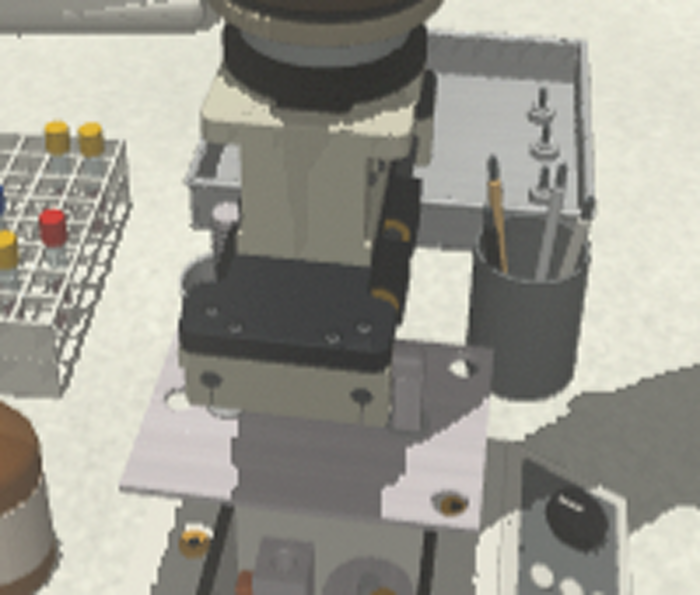

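View pics/top10c.png

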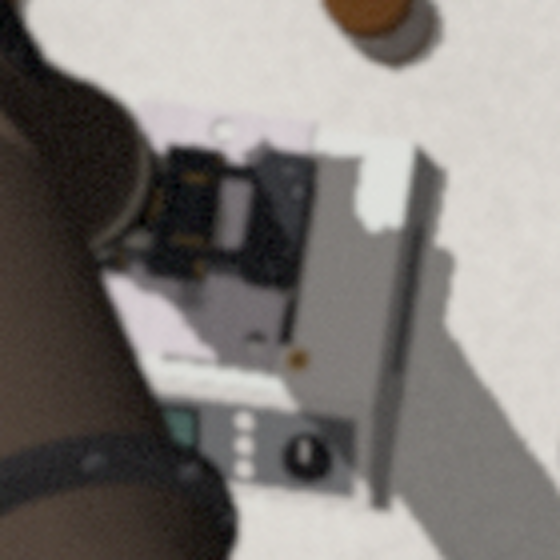

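```bash
python3 -c "
from h import *
im=cv2.imread('pics/side10.png')
L=[]
for (x,y) in((308,313),(312,275),(231,284)):
  c=im[y-14:y+14,x-14:x+14]; L.append(cv2.resize(np.clip(c*1.3,0,255).astype(np.uint8),None,fx=9,fy=9,interpolation=cv2.INTER_NEAREST))
cv2.imwrite('pics/h10.png',np.hstack(L))
M=np.array([.5548,.24985]);th=-.1195;R=np.array([[np.cos(th),-np.sin(th)],[np.sin(th),np.cos(th)]])
for z in(.184,.188): print(proj('side',[list(R@b+M)+[z] for b in B]))
"
```

```text
[[309.34633897 315.35054481]
 [313.19200978 275.93962999]
 [232.39599663 285.55261503]]
[[309.51191765 313.44455781]
 [313.3528662  274.10036045]
 [232.27301281 283.68830912]]
```

View pics/h10.png

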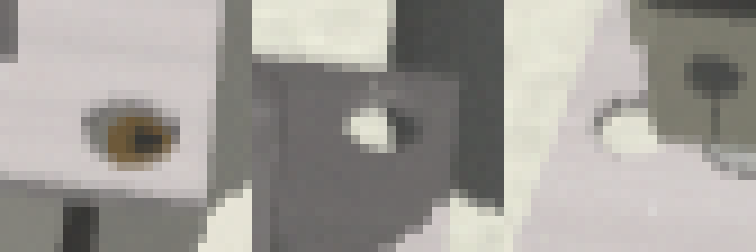

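```bash
python3 -c "
from h import *
w=onz('side',[(307.9,313.2),(311.9,274.7),(231.4,284.2)],.188)
th,t,r=fit2([[-.062,.042],[-.062,-.042],[.062,0]],w);print(th,t,r)
print('target',np.array([.5548,.24985])+.03*np.array([np.cos(.1195),-np.sin(.1195)]))
o=arm.observe();print(o['position'])"
```

```text
-0.11692698584602461 [0.58657814 0.24709742] [1.14414341 0.91944261 0.80600689]
target [0.58458605 0.24627353]
[0.58440185 0.24552081 0.38276401]
```

```bash
python3 -c "
from h import *
to(.5824,.2447,.308,-.1220)"
```

```text
clock 17.425 pos [0.5844 0.2455 0.3828] yaw -0.1202 w 0.12200342229063307 f [ 0.5  -0.16 -2.8 ] tilt [ 1.e-04  2.e-04 -1.e+00]
shift [-1.9  1.  74.8] twist 0.0018
```

{"fn": "move_arm", "kwargs": {
  "steps": [
    [-1.9,1,8,0.001],
    [-1.9,1,20,0.001],
    [-1.9,1,32,0.001],
    [-1.9,1,44,0.001],
    [-1.9,1,54,0.001],
    [-1.9,1,62,0.001],
    [-1.9,1,68,0.001],
    [-1.9,1,72,0.001],
    [-1.9,1,74,0.001],
    [-1.9,1,74,0.001],
    [-1.9,1,74,0.001]
  ]
}}

```text
clock: 18.8
position: [0.5823, 0.2454, 0.309]
ee_rot: [-3.136, 0.189, -0.001]
force: [-0.8, -0.1, -3.4]
width: 0.124
```

```bash
python3 -c "
from h import *
to(.5824,.2447,.303,-.1220)
im=arm.get_image('side')[:,:,::-1];cv2.imwrite('pics/side11.png',im)
t=arm.get_image('top')[:,:,::-1];cv2.imwrite('pics/top11.png',t)
cv2.imwrite('pics/side11c.png',cv2.resize(np.clip(im[260:400,190:370]*1.3,0,255).astype(np.uint8),None,fx=4,fy=4,interpolation=cv2.INTER_CUBIC))
L=[]
for (x,y) in((306,349),(310,309),(234,319)):
  c=im[y-14:y+14,x-14:x+14]; L.append(cv2.resize(np.clip(c*1.3,0,255).astype(np.uint8),None,fx=9,fy=9,interpolation=cv2.INTER_NEAREST))
cv2.imwrite('pics/h11.png',np.hstack(L))"
```

```text
clock 18.8 pos [0.5823 0.2454 0.309 ] yaw -0.1203 w 0.12435359357137316 f [-0.76 -0.06 -3.35] tilt [ 5.e-04 -2.e-04 -1.e+00]
shift [0.1 0.7 6. ] twist 0.0017
```

View pics/side11c.png

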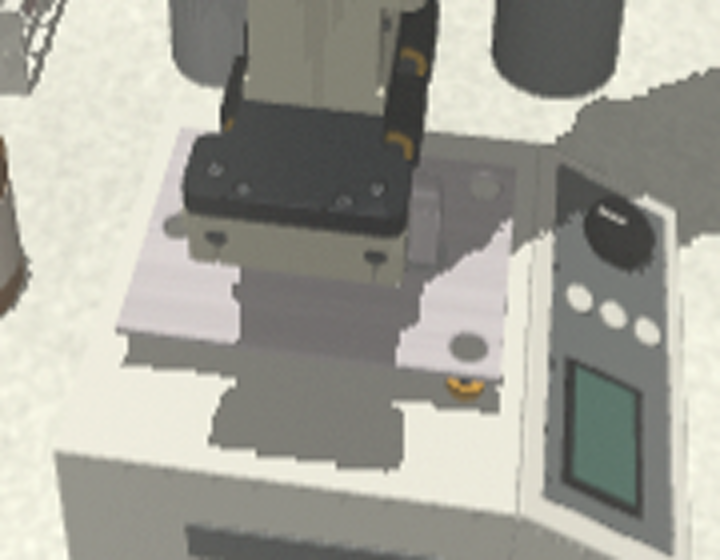

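View pics/h11.png

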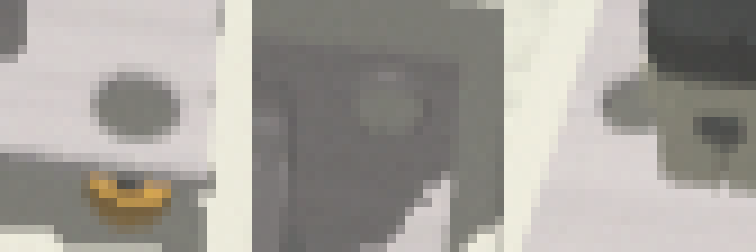

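```bash
python3 -c "
from h import *
im=cv2.imread('pics/side11.png')
# hole0 by mask: darker than plate in the lit area
g=cv2.cvtColor(im,cv2.COLOR_BGR2GRAY)
m=(g[338:355,297:317]<135).astype(np.uint8);n,l,st,c=cv2.connectedComponentsWithStats(m);print([(c[i]+[297,338],st[i,4]) for i in range(1,n)])
w=onz('side',[(306.6,346.2),(310.8,305.7),(235.3,315.8)],.1143)
th,t,r=fit2([[-.062,.042],[-.062,-.042],[.062,0]],w);print(th,t,r,w)
M=np.array([.5548,.24985]);a=-.1195;R=np.array([[np.cos(a),-np.sin(a)],[np.sin(a),np.cos(a)]])
T=R@[.03,0]+M;print('target',T,'move',(T-t)*1000)
wb=np.array([R@b+M for b in B]);print('hole err mm',(w[:,:2]-wb)*1000)
tb=cv2.imread('pics/top11.png');cv2.imwrite('pics/top11c.png',cv2.resize(np.clip(tb[160:290,100:230]*1.5,0,255).astype(np.uint8),None,fx=4.5,fy=4.5,interpolation=cv2.INTER_CUBIC))
"
```

```text
[(array([306.62903226, 346.43548387]), np.int32(62)), (array([303.27586207, 353.51724138]), np.int32(29)), (array([315., 354.]), np.int32(1))]
-0.12173317958755608 [0.58397325 0.24568696] [0.61311101 0.46542591 0.8236961 ] [[0.5281059  0.29512137 0.1143    ]
 [0.51755987 0.21112084 0.1143    ]
 [0.64471279 0.2383475  0.1143    ]]
target [0.58458605 0.24627353] move [0.61280548 0.5865665 ]
hole err mm [[ 0.07062006 -0.24400655]
 [-0.46128002 -0.84359737]
 [-1.43109672 -0.53464441]]
```

View pics/top11c.png

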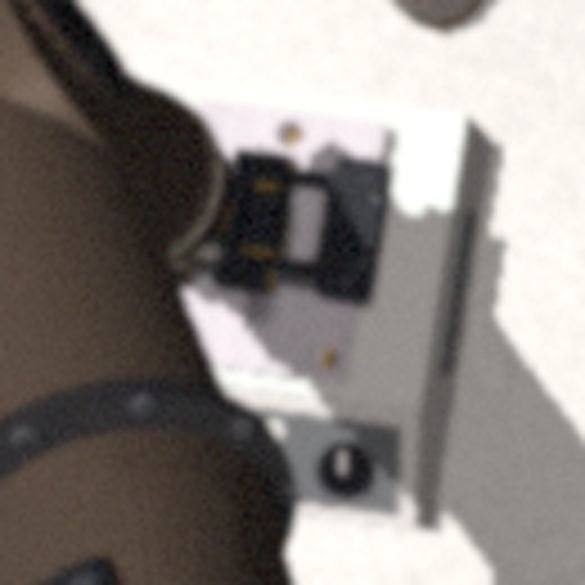

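Side-camera hole errors are about 1 mm, and the top view shows brass through hole2 at (290,133) and hole1 at (329,358). I'll nudge by half a millimetre and lower by 6 mm.

{"fn": "move_arm", "kwargs": {
  "steps": [
    [0.5,-0.4,1.5,0],
    [0.5,-0.4,3,0],
    [0.5,-0.4,4.5,0],
    [0.5,-0.4,6,0],
    [0.5,-0.4,6,0],
    [0.5,-0.4,6,0],
    [0.5,-0.4,6,0]
  ]
}}

```text
clock: 19.77
position: [0.5828, 0.2457, 0.3028]
ee_rot: [-3.136, 0.189, -0.0]
force: [0.3, -0.1, -2.9]
width: 0.126
```

```bash
python3 -c "
from h import *
to(.5824,.2447,.303,-.1220)
im=arm.get_image('side')[:,:,::-1];cv2.imwrite('pics/side12.png',im)
t=arm.get_image('top')[:,:,::-1];cv2.imwrite('pics/top12.png',t)
to(.5824,.2447,.303,-.1220)
L=[]
for (x,y) in((306,349),(310,309),(234,319)):
  c=im[y-14:y+14,x-14:x+14]; L.append(cv2.resize(np.clip(c*1.3,0,255).astype(np.uint8),None,fx=9,fy=9,interpolation=cv2.INTER_NEAREST))
L2=[]
for (x,y) in((164,190),(173,239)):
  c=t[y-14:y+14,x-14:x+14]; L2.append(cv2.resize(np.clip(c*1.5,0,255).astype(np.uint8),None,fx=9,fy=9,interpolation=cv2.INTER_CUBIC))
ov=cv2.resize(im[100:380,180:360],(252,252))
cv2.imwrite('pics/h12.png',np.vstack([np.hstack(L),np.hstack(L2+[ov])]))"
```

```text
clock 19.775 pos [0.5828 0.2457 0.3028] yaw -0.1203 w 0.1256261746111003 f [ 0.25 -0.06 -2.94] tilt [ 1.e-04 -0.e+00 -1.e+00]
shift [-0.3  1.  -0.2] twist 0.0017
clock 19.875 pos [0.5828 0.2457 0.3028] yaw -0.1203 w 0.12328591384289071 f [ 0.75  0.51 -1.89] tilt [ 1.e-04 -0.e+00 -1.e+00]
shift [-0.3  1.  -0.2] twist 0.0017
```

View pics/h12.png

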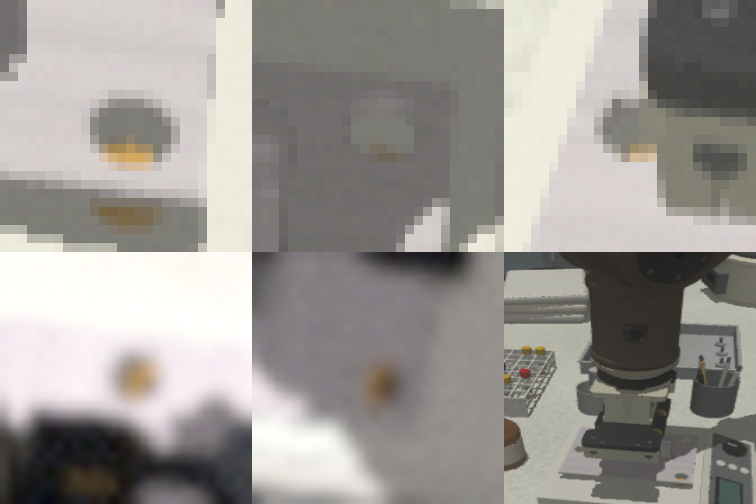

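View pics/side12.png

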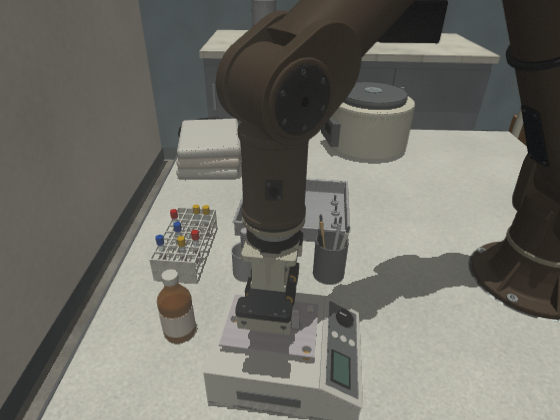

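```bash
python3 -c "
from h import *
w=onz('side',[(306.2,348.9),(309.9,308.5),(234.6,318.7)],.1081)
M=np.array([.5548,.24985]);a=-.1195;R=np.array([[np.cos(a),-np.sin(a)],[np.sin(a),np.cos(a)]])
wb=np.array([R@b+M for b in B]);print('hole err mm side',(w[:,:2]-wb)*1000, fit2([[-.062,.042],[-.062,-.042],[.062,0]],w))
t=onz('top',[(164+135/9-14.5,190+(374-252)/9-14.5),(173+(383-252)/9-14.5,239+(384-252)/9-14.5)],.1081);print('top holes 2,1',t)
print('top bosses 2,1 seen [.6426 .2378],[.5177 .2111]')
"
```

```text
hole err mm side [[ 0.35548499  0.01404465]
 [ 0.74337403 -0.14296988]
 [-0.0719265   0.29981179]] (np.float64(-0.1165327641017216), array([0.58493558, 0.24639138]), array([0.16442399, 0.29857015, 0.44311921]))
top holes 2,1 [[0.64606223 0.23786495 0.1081    ]
 [0.51685835 0.20906634 0.1081    ]]
top bosses 2,1 seen [.6426 .2378],[.5177 .2111]
```

```bash
python3 -c "
from h import *
to(.5824,.2447,.303,-.1220)
print(arm.sign_off())"
```

```text
clock 19.875 pos [0.5828 0.2457 0.3028] yaw -0.1203 w 0.12328591384289071 f [ 0.75  0.51 -1.89] tilt [ 1.e-04 -0.e+00 -1.e+00]
shift [-0.3  1.  -0.2] twist 0.0017
the job is handed in; nothing more can be done
None
```

I pulled the locking pin out and stood it in the steel pot. I then lifted the cover by its handle and handed the job in at 19.9 s, with the cover still held over the mixer's opening.

- **Hole alignment, side camera:** each hole is within about 0.8 mm sideways of its own boss, and the yaw is within 0.003 rad.
- **Hole alignment, top camera:** this coarser check disagreed somewhat. It put hole2 about 3.4 mm and hole1 about 2.2 mm off. Its own boss measurement was already off by about 2 mm, and the average over those two holes was about 1.5 mm. Hole0 was not checked from the top.
- **Height and level:** the cover's underside is about 11 mm above the bosses, worked out from the arm's height above the tray floor. The tool is vertical to 0.001 rad, and the force readings showed no contact. I did not measure the cover's tilt separately.
- **Pin:** it stood upright and free in the pot when I last saw it, at about 17 s. In the final view the arm hides most of the pot, so I could not check it again.
- **Rest of the bench:** the pen pot, rack, bottle and screws looked undisturbed in the pictures; the scanner was last seen before the cover was lifted. I did not measure any of them.

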